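Take the long ruler out of a drawer that opens only half way

TASK

Pull the top drawer of the desktop drawer unit all the way out to its stop. Then take the long ruler out of it: the drawer opens only about half way, so raise the ruler's front end over the drawer front and draw its back end out from under the top of the unit. Finish while still gripping the ruler, holding it still with its whole length well above the top of the unit and touching nothing but your gripper; leave the short ruler and the eraser in the drawer and do not knock over or shove the other things about.

Things in the scene. Friction and masses are not known exactly. Their poses are not given: they have to be found in the camera images.
- unit: fixed two-drawer desktop unit, grey plastic with white drawer fronts, 400 deep (x) x 280 wide (y) x 160 mm high; origin at the centre of its underside on the table, x axis points from front to back (drawers open to -x), z up. Carcass front at x = -200 mm; the 8 mm top board (underside at 152 mm) runs to the front. Lower drawer shut and fixed. A tape roll lies on its top.
- drawer (a joint): how far the top drawer is open, m: 0 shut, 0.200 at its stop; it stands ajar by 90 to 115 mm at the start. It slides with about 1.2 N of friction along the unit's -x and stays where it is left.
- drawer_edge (a point): middle of the top edge of the top drawer's front board, moves with the drawer; axes as the unit. The board is 12 mm thick (x), 272 wide (y), 66 high, its top edge 148 mm above the table; it can be pinched from above over this edge. A pull lip 14 mm deep, 90 wide juts out at its foot, 55 mm and more below the edge.
- drawer_floor (a point): centre of the top drawer's inner floor, 88 mm above the table, 60 mm below the top edge of the front board; moves with the drawer; axes as the unit. The inner space is 375 mm long (x), 250 mm wide (y); side and back walls are 45 mm high.
- ruler_mid (a point): centre (half-way up) of the long wooden ruler, 310 x 30 x 6 mm, about 50 g, plain pale wood, lying flat on the drawer's floor along the drawer, partly under the unit's top; its x axis runs along the ruler from the front end to the back end, y across, z up from its face
- ruler_front (a point): middle of the long ruler's front end, the end next to the drawer front, 155 mm from its centre
- ruler_back (a point): middle of the long ruler's back end, the end under the unit's top, 155 mm from its centre
- short_ruler: short wooden ruler, 150 x 28 x 5 mm, lying along the drawer on the floor of the same drawer, near its right side (the unit's -y); origin at the centre of its underside; it stays in the drawer
- eraser: white eraser in a paper sleeve, 58 x 22 x 12 mm, in the same drawer near its left side (the unit's +y); origin at the centre of its underside; it stays in the drawer
- tape_roll: roll of cloth tape lying flat on the unit's top, 110 mm across, 50 mm high; origin at the centre of its underside
- tape_roll_2: roll of brown tape lying flat on the table, 104 mm across, 38 mm high; origin at the centre of its underside
- milk_carton: empty one-litre gable-top milk carton standing on the table, 70 x 70 x 244 mm; origin at the centre of its underside
- pen_cup: dark metal cup with pens on the table, 76 mm across, about 175 mm high with the pens; origin at the centre of its underside
- pencil_case: soft-looking grey pencil case on the table, 205 x 80 x 62 mm; origin at the centre of its underside
- glue_stick: glue stick standing on the table, 32 mm across, 98 mm high; origin at the centre of its underside
- scissors: scissors with round handles lying on the table, about 190 mm long, 10 mm high; origin at the pivot, on the table
Mind the look-alikes: they are no part of the job. Leave any blue look-alike of the milk_carton alone. Of the things shaped like the tape_roll, the green one is meant.

How it is judged:
On the way, in this order (a step that is already met when the one before it is completed fails the run):
1. the top drawer is pulled out to its stop (190 mm or more) (value of joint drawer above 0.19 m), for 0.2 s.
2. the long ruler slants through the opening: its front end is higher than the drawer front while its back end is still under the unit's top (z of ruler_front in the frame of unit above 0.152 m and x of ruler_back in the frame of unit above -0.19 m and z of ruler_back in the frame of unit below 0.152 m), for 0.1 s.
At the end, for the whole second after the job is handed in: the long ruler is gripped between the fingers and still (under 50 mm/s), both its ends at least 30 mm above the unit's top (190 mm above the table), touching neither unit, drawer, tape roll, carton nor pen cup; the short ruler and the eraser lie in the drawer (height (world z) of each of ruler_front, ruler_back above 0.19 m and contact force between the fingers and ruler above 0.5 N and contact force between ruler and unit below 0.05 N and contact force between ruler and tape_roll below 0.05 N and contact force between ruler and milk_carton below 0.05 N and contact force between ruler and pen_cup below 0.05 N and linear speed of ruler below 0.05 m/s and z of each of short_ruler, eraser in the frame of drawer_edge below -0.03 m and x of each of short_ruler, eraser in the frame of drawer_edge above 0 m); the arm keeps its last pose, push and grip.
It fails at once if the short ruler or the eraser is lifted out of the drawer (height (world z) of any of short_ruler, eraser above 0.16 m or height (world z) of any of short_ruler, eraser below 0.06 m).
It fails at once if a bystander is shoved by more than 40 mm or knocked over (distance of any of tape_roll, tape_roll_2, milk_carton, pen_cup, pencil_case, glue_stick, scissors from where it was at the start of the episode above 0.04 m or angle between any of milk_carton, pen_cup, glue_stick's own z axis and vertical above 0.5 rad).
It also fails if it takes over 48 s, if anything falls off the work surface, if the arm or the gripper's body presses on something with over 40 N, if the wrist force passes 120 N, or if a joint passes its speed limit or range.

ROBOT

A 6-joint arm with a two-finger parallel gripper is mounted at the origin on the work surface. World frame = base frame: x ahead of the robot, y to its left, z up, the work surface at z = 0. Lengths are in m, angles in rad, forces in N, time in s.
With the tool pointing down it reaches from about 0.3 to 0.875 m from the base axis. Payload 6.4 kg.
Tool frame: the origin (TCP) lies midway between the tips of the shut fingers; the grasp point (between the pads) lies 19 mm behind it (ctrl.pinch_z is the distance from the TCP to the grasp point, in m); z points along the fingers, y is the line along which they close (so a half turn about z gives the same grasp; the last joint's range is limited). The gripper opens to 85 mm and grips with 20 to 120 N. Pads are 22 mm wide; open, the fingers measure 114 mm over their backs; the gripper's body (76 mm by 85 mm) begins 54 mm behind the grasp point. The pads swing forward as they close: fully open they stand 13 mm farther back than shut.
Start: joints at [-1.531, 0.181, 1.607, -0, 1.354, -0.206], TCP at [0.14, -0.558, 0.231] pointing down, gripper open.
Joint ranges: [-2.99, 2.99], [-0.89, 2.07], [0.3, 2.58], [-1.14, 4.28], [0, 2.63], [-3.12, 3.12]. Speed limits (rad/s): [2.57, 2.57, 3.01, 3.14, 3.14, 3.14].

INTERFACE

Orientations are given as a unit quaternion [w, x, y, z].
In Python, from bench import ctrl gives the robot as it stands.
- The arm moves only by the tool apply_moves, never from a script. Its argument "moves" is a list of rows, each an object with "jaw": the opening, from 0 (shut) to 1 (fully open); "offset": the shift along the tool's x, y, z in mm, a list of three; "rot": the turn, a rotation vector about the tool's x, y, z in degrees, a list of three. In form: [{"jaw": jaw, "offset": [dx, dy, dz], "rot": [ax, ay, az]}, ...]. A call has exactly 5 rows; each row shifts and turns the commanded pose from where the row before left it, along the tool's axes as they then stand; what a row does not reach is not made up. A row lasts 1/8 s, in which the tool goes at most 62.5 mm and 10.7 degrees, less where a joint would pass 70% of its speed; a pose out of reach is approached as far as the arm can. A call is refused whole if a number of a shift passes 62.5 or a number of a turn 10.7, either way. A call with a gripper value outside its range is refused whole. The fingers move at their own pace and stop on an object; the grip force is fixed at half the most. Time passes only in rows, so rows that do not move let the fingers close, or fill a call up. It gives the time, the measured TCP pose, the force, the opening and the grip force at its end, in the units of the state.
- ctrl.get_obs(): the state, without advancing time (a new reading comes with each control period).
- ctrl.camera(name): name is "scene" or "top" or "wrist"; returns (picture, depth): 384x512x3 uint8, red, green, blue; 384x512 float32, m along the optical axis (not along the pixel's ray), 0 where there is no reading.
- ctrl.camera_params(name): a dict with "K" (3x3 intrinsics, pixels), "cam_to_world" (4x4, takes a point from camera to world coordinates); the wrist camera has in their place "mount" (4x4, takes a point from camera to tool coordinates, whose origin is the TCP and whose axes are the flange's). Camera axes: x right, y down, z forward; pixel columns grow to the right and rows downward; lengths in m; the calibration is good to about 2 mm. A picture is of the moment at which its call begins: read the wrist's pose just before it. camera_params takes no time and is no camera call.
- ctrl.hand_in(): hands the job in; it is judged then, once.
Trained networks look in the newest picture that a camera, given by its name, has taken for a name from the list of things; names that differ only in an ending like _2 or _b are one class to them, and where a whole thing is asked for, a point or a joint stands for the part that bears it (a point fixed in the world has none). Each returns a list of dicts, best first, with "score" (0 to 1); they miss things now and then, are a little off and sometimes report something else, mostly with a low value. They report only what shows in the picture. A call takes as long as a camera call. They do not tell look-alikes from the thing itself.
- ctrl.outline_of(camera, target): "region" (384x512 bool, what is visible of it) and "position" ([column, row] in pixels, amid what is visible of it).
The state is a dict: "time_s": time; "q": joint angles; "dq": joint speeds; "joint_efforts": joint torques, N m; "eef_pos": TCP position; "eef_rot": TCP orientation; "wrist_force": force on the tool from outside, world axes, zero at the start; "torque": the same for the moment, N m; "opening": opening from 0.0 (shut) to 1.0 (fully open); "grasp_force": force on a finger pad.
Only numpy, scipy, OpenCV 4.12 (cv2) and the standard library are available. Lean on these libraries where they do the work, as an engineer would, in place of code of your own. Each camera call takes 0.05 s, during which the arm holds its last target. There are 200 camera calls.

## Working session

There is one attempt and no reset: what is moved stays moved. The work goes in short steps, Python scripts to look and compute and a tool call to move; the robot and the scene stay as the last step left them, time stands still between calls to the robot, and variables do not carry over. Pictures are saved under pics/ and viewed, at most 10 in all, crops included, and the job is handed in when it is done.

Besides the shell and the picture viewer there is one more tool, called as name(argument=value, ...) on one line, values as JSON. apply_moves: Moves the arm, as the interface text tells. Its arguments: {"type":"object","properties":{"moves":{"type":"array"}},"required":["moves"]}

```bash
mkdir -p pics; ls; cat > h.py <<'E'
import numpy as np, cv2
from bench import ctrl
from scipy.spatial.transform import Rotation as R
def rot(q): return R.from_quat([q[1],q[2],q[3],q[0]]).as_matrix()
def shot(name):
    o=ctrl.get_obs(); im,d=ctrl.camera(name); p=ctrl.camera_params(name)
    if 'mount' in p:
        T=np.eye(4);T[:3,:3]=rot(o['eef_rot']);T[:3,3]=o['eef_pos'];T=T@p['mount']
    else: T=p['cam_to_world']
    K=p['K'];v,u=np.mgrid[:384,:512]
    P=np.stack([(u-K[0,2])/K[0,0]*d,(v-K[1,2])/K[1,1]*d,d],-1)@T[:3,:3].T+T[:3,3]
    P[d==0]=np.nan
    return im,P,T,K
def save(fn,im): cv2.imwrite('pics/'+fn,im[...,::-1])
E
python3 - <<'E'
from h import *
ims=[]
for c in ['scene','top']:
    im,P,T,K=shot(c);ims.append(im);np.savez(c+'.npz',im=im,P=P);print(c,T.round(3).tolist())
    for n in ['unit','drawer_edge','ruler_mid','short_ruler','eraser','tape_roll','milk_carton','pen_cup','pencil_case','glue_stick','scissors']:
        for r in ctrl.outline_of(c,n)[:3]:
            Q=P[r['region']];Q=Q[~np.isnan(Q[:,0])]
            print(n,round(r['score'],2),np.round(r['position']),r['region'].sum(),np.round(np.median(Q,0),3) if len(Q) else '',np.round(np.percentile(Q,[2,98],axis=0),3).tolist() if len(Q) else '')
save('a.png',cv2.resize(np.vstack(ims),(800,1200))[:600]);save('b.png',cv2.resize(ims[1],(800,600)))
o=ctrl.get_obs();print(o)
E
```

```text
pics
scene [[1.0, -0.021, 0.011, 0.505], [-0.022, -0.651, 0.758, -1.187], [-0.008, -0.758, -0.652, 1.06], [0.0, 0.0, 0.0, 1.0]]
unit 0.56 [273. 151.] 5462 [0.572 0.133 0.154] [[0.398, -0.05, 0.003], [0.73, 0.455, 0.161]]
unit 0.35 [208. 136.] 491 [0.306 0.348 0.073] [[0.27, 0.329, -0.004], [0.344, 0.592, 0.153]]
drawer_edge 0.88 [260. 175.] 1823 [ 0.529 -0.011  0.098] [[0.392, -0.053, 0.081], [0.65, 0.162, 0.146]]
ruler_mid 0.54 [256. 168.] 118 [0.513 0.103 0.091] [[0.494, 0.057, 0.086], [0.531, 0.153, 0.096]]
short_ruler 0.55 [259. 180.] 1981 [ 0.525 -0.008  0.095] [[0.388, -0.054, 0.081], [0.656, 0.169, 0.146]]
short_ruler 0.42 [286. 163.] 83 [0.629 0.083 0.09 ] [[0.614, 0.041, 0.085], [0.644, 0.125, 0.094]]
eraser 0.49 [234. 163.] 66 [0.435 0.095 0.096] [[0.419, 0.07, 0.086], [0.45, 0.125, 0.1]]
tape_roll 0.81 [231. 209.] 722 [ 0.411 -0.075  0.033] [[0.36, -0.111, -0.005], [0.462, -0.009, 0.051]]
tape_roll 0.64 [253. 119.] 493 [0.515 0.26  0.193] [[0.465, 0.231, 0.165], [0.564, 0.331, 0.21]]
tape_roll 0.58 [254. 281.] 628 [ 0.498 -0.401  0.031] [[0.452, -0.436, 0.002], [0.545, -0.
[... 2631 characters left out ...]
 0.014]]
{'time_s': 1.2, 'q': array([-1.53130751e+00,  1.80800846e-01,  1.60702190e+00, -2.76606345e-06,
        1.35380735e+00, -2.06282929e-01]), 'dq': array([ 0.00192157, -0.00017933,  0.00024498,  0.00118355,  0.00048941,
       -0.00124892]), 'joint_efforts': array([-2.50403136e-03, -4.44862819e+01, -3.51677549e+01, -3.62686096e-04,
        9.11631560e-04, -7.87260603e-06]), 'eef_pos': array([ 0.13992601, -0.55771521,  0.23127738]), 'eef_rot': array([-1.87689558e-05,  9.92458991e-01,  1.22577122e-01,  2.13610011e-07]), 'wrist_force': array([ 0.45274437,  0.44723608, -0.35846783]), 'torque': array([-0.02482866,  0.03729369,  0.00225994]), 'grasp_force': 0.0, 'opening': 0.999383780176581}
```

View pics/a.png

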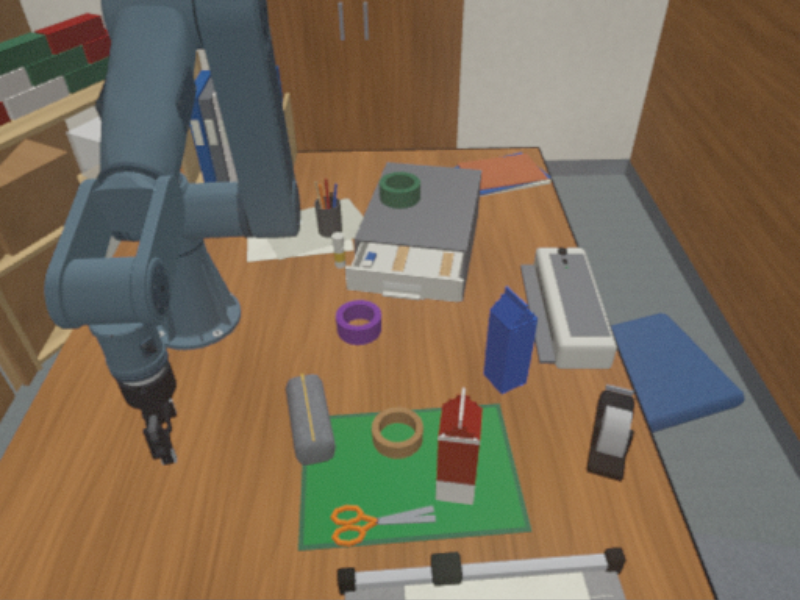

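View pics/b.png

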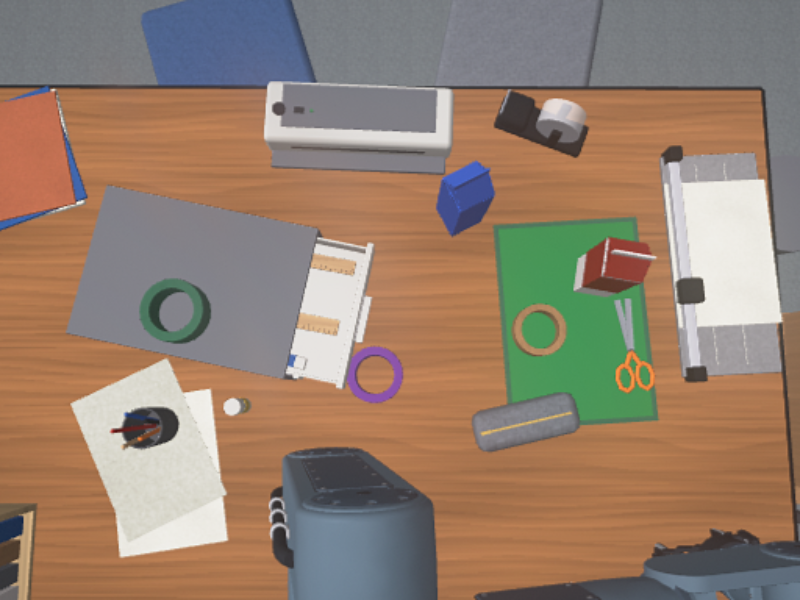

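```bash
python3 - <<'E'
import numpy as np,cv2
t=np.load('top.npz');P=t['P'].reshape(-1,3)
s=(abs(P[:,2]-.16)<.012)&(P[:,0]>.38)&(P[:,0]<.76)&(P[:,1]>.1)&(P[:,1]<.5)
print('top',cv2.minAreaRect((P[s,:2]*1000).astype(np.float32)))
s=(abs(P[:,2]-.148)<.008)&(P[:,0]>.36)&(P[:,0]<.7)&(P[:,1]>-.08)&(P[:,1]<.0)
print('edge',s.sum(),cv2.minAreaRect((P[s,:2]*1000).astype(np.float32)))
E
```

```text
top ((578.122802734375, 271.7756652832031), (401.85516357421875, 280.0515441894531), 78.13973999023438)
edge 355 ((527.3569946289062, -21.754467010498047), (12.54304027557373, 250.2593994140625), 78.00485229492188)
```

The top view (b.png) shows the unit with its drawer opening to the right (world -y). The long ruler is at about (316,324), the short ruler at (333,265) and the eraser at (297,362). The green tape roll at (175,310) lies on the unit. The purple roll (375,375) and the blue carton (465,198) are the look-alikes. I'll push the drawer open from inside with shut fingers, then grip the ruler in the same orientation.

```bash
cat >> h.py <<'E'
U0=np.array([.578,.272,0]);UR=np.array([[.2055,-.9787,0],[.9787,.2055,0],[0,0,1.]])
def w(p): return U0+UR@np.array(p)          # unit -> world
def un(p): return (np.asarray(p)-U0)@UR     # world -> unit
def tool(t=0): # tool axes: x=unit x, y=-unit y, tilted t deg front up
    return UR@np.diag([1,-1,-1.])@R.from_euler('y',-t,degrees=True).as_matrix()
def plan(p,M,n,nd=0):
    o=ctrl.get_obs();c=np.array(o['eef_pos']);C=rot(o['eef_rot'])
    rv=R.from_matrix(C.T@M).as_rotvec(degrees=True);r=np.round(rv/n,1)
    for i in range(n):
        d=np.round(C.T@(p-c)*1000/(n-i),nd);c=c+C@d/1000;C=C@R.from_rotvec(r,degrees=True).as_matrix()
        print(d.tolist(),r.tolist())
    print('end',c.round(4),'unit',un(c).round(4))
E
python3 - <<'E'
from h import *
p=w([-.265,0,.231]);print(p);plan(p,tool(),15)
E
```

```text
[0.5235425 0.0126445 0.231    ]
[34.0, -31.0, 0.0] [-0.0, -0.0, -4.3]
[36.0, -28.0, 0.0] [-0.0, -0.0, -4.3]
[38.0, -25.0, 0.0] [-0.0, -0.0, -4.3]
[40.0, -22.0, 0.0] [-0.0, -0.0, -4.3]
[42.0, -19.0, 0.0] [-0.0, -0.0, -4.3]
[43.0, -16.0, 0.0] [-0.0, -0.0, -4.3]
[44.0, -13.0, 0.0] [-0.0, -0.0, -4.3]
[45.0, -9.0, 0.0] [-0.0, -0.0, -4.3]
[45.0, -6.0, 0.0] [-0.0, -0.0, -4.3]
[46.0, -3.0, 0.0] [-0.0, -0.0, -4.3]
[46.0, 1.0, 0.0] [-0.0, -0.0, -4.3]
[46.0, 4.0, 0.0] [-0.0, -0.0, -4.3]
[45.0, 8.0, 0.0] [-0.0, -0.0, -4.3]
[44.0, 11.0, 0.0] [-0.0, -0.0, -4.3]
[44.0, 14.0, 0.0] [-0.0, -0.0, -4.3]
end [0.5237 0.0126 0.2313] unit [-2.650e-01 -1.000e-04  2.313e-01]
```

apply_moves(moves=[{"jaw": 0,"offset": [34,-31,0],"rot": [0,0,-4.3]},{"jaw": 0,"offset": [36,-28,0],"rot": [0,0,-4.3]},{"jaw": 0,"offset": [38,-25,0],"rot": [0,0,-4.3]},{"jaw": 0,"offset": [40,-22,0],"rot": [0,0,-4.3]},{"jaw": 0,"offset": [42,-19,0],"rot": [0,0,-4.3]}])

```text
time_s: 1.82
eef_pos: [0.2685, -0.3668, 0.2315]
eef_rot: [0.0, 0.952, 0.307, 0.0]
wrist_force: [0.6, -0.9, 0.2]
opening: 0.004
grasp_force: 0.0
```

apply_moves(moves=[{"jaw": 0,"offset": [43,-16,0],"rot": [0,0,-4.3]},{"jaw": 0,"offset": [44,-13,0],"rot": [0,0,-4.3]},{"jaw": 0,"offset": [45,-9,0],"rot": [0,0,-4.3]},{"jaw": 0,"offset": [45,-6,0],"rot": [0,0,-4.3]},{"jaw": 0,"offset": [46,-3,0],"rot": [0,0,-4.3]}])

```text
time_s: 2.45
eef_pos: [0.3964, -0.1766, 0.2316]
eef_rot: [0.0, 0.878, 0.479, 0.0]
wrist_force: [0.5, 0.5, 0.5]
opening: 0.0
grasp_force: 0.0
```

apply_moves(moves=[{"jaw": 0,"offset": [46,1,0],"rot": [0,0,-4.3]},{"jaw": 0,"offset": [46,4,0],"rot": [0,0,-4.3]},{"jaw": 0,"offset": [45,8,0],"rot": [0,0,-4.3]},{"jaw": 0,"offset": [44,11,0],"rot": [0,0,-4.3]},{"jaw": 0,"offset": [44,14,0],"rot": [0,0,-4.3]}])

```text
time_s: 3.08
eef_pos: [0.5245, 0.0139, 0.2315]
eef_rot: [0.0, 0.773, 0.634, 0.0]
wrist_force: [0.2, -0.4, 0.5]
opening: -0.0
grasp_force: 0.0
```

```bash
python3 - <<'E'
from h import *
o=ctrl.get_obs();print(o['time_s'],un(o['eef_pos']).round(4),(UR.T@rot(o['eef_rot'])).round(3).tolist(),o['q'].round(2),o['opening'])
im,P,T,K=shot('wrist');np.savez('w1.npz',im=im,P=P);save('w1.png',im)
Q=un(P)
for n in ['drawer_edge','ruler_mid','short_ruler','eraser']:
    for r in ctrl.outline_of('wrist',n)[:2]:
        q=Q[r['region']];q=q[~np.isnan(q[:,0])];print(n,round(r['score'],2),np.round(r['position']),np.percentile(q,[2,50,98],axis=0).round(3).tolist())
q=Q.reshape(-1,3);s=(abs(q[:,2]-.148)<.005)&(q[:,0]<-.25)&(abs(q[:,1])<.1)
if s.any():print('edge',np.percentile(q[s],[2,50,98],axis=0).round(4))
E
```

```text
3.075 [-0.2636 -0.0007  0.2315] [[1.0, 0.01, -0.0], [0.01, -1.0, -0.001], [-0.0, 0.001, -1.0]] [-0.2   0.07  1.73 -0.    1.34 -0.  ] -0.0003251258226519617
drawer_edge 0.62 [255. 184.] [[-0.301, -0.126, 0.087], [-0.269, -0.002, 0.09], [-0.206, 0.125, 0.149]]
ruler_mid 0.81 [219. 149.] [[-0.265, 0.012, 0.093], [-0.234, 0.026, 0.095], [-0.205, 0.041, 0.096]]
short_ruler 0.85 [360. 149.] [[-0.272, -0.105, 0.092], [-0.237, -0.091, 0.094], [-0.205, -0.078, 0.095]]
eraser 0.58 [122. 117.] [[-0.222, 0.093, 0.094], [-0.213, 0.102, 0.1], [-0.203, 0.114, 0.102]]
eraser 0.29 [255. 181.] [[-0.301, -0.126, 0.087], [-0.269, -0.002, 0.09], [-0.206, 0.125, 0.149]]
edge [[-0.3032 -0.0965  0.1435]
 [-0.2962  0.0104  0.1483]
 [-0.292   0.0966  0.1497]]
```

View pics/w1.png

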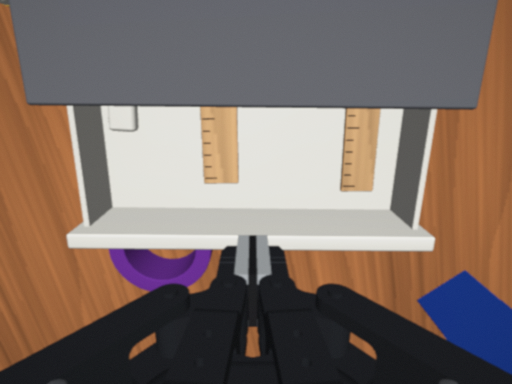

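The wrist view shows the long ruler at (220,145), with its front end at row 184, and the short ruler at (360,150). The eraser is at (122,117) and the drawer front at row 240. Next I go down behind the front board and push.

apply_moves(moves=[{"jaw": 0,"offset": [0,0,30],"rot": [0,0,0]},{"jaw": 0,"offset": [0,0,30],"rot": [0,0,0]},{"jaw": 0,"offset": [0,0,30],"rot": [0,0,0]},{"jaw": 0,"offset": [0,0,29],"rot": [0,0,0]},{"jaw": 0,"offset": [0,0,0],"rot": [0,0,0]}])

```text
time_s: 3.95
eef_pos: [0.5213, 0.0118, 0.1103]
eef_rot: [-0.002, 0.775, 0.632, -0.002]
wrist_force: [-1.3, -0.1, -0.7]
opening: -0.0
grasp_force: 0.0
```

apply_moves(moves=[{"jaw": 0,"offset": [-10,0,0],"rot": [0,0,0]},{"jaw": 0,"offset": [-10,0,0],"rot": [0,0,0]},{"jaw": 0,"offset": [-15,0,0],"rot": [0,0,0]},{"jaw": 0,"offset": [-15,0,0],"rot": [0,0,0]},{"jaw": 0,"offset": [-15,0,0],"rot": [0,0,0]}])

```text
time_s: 4.58
eef_pos: [0.5108, -0.0523, 0.1126]
eef_rot: [0.0, 0.774, 0.633, 0.0]
wrist_force: [0.7, 1.0, 1.0]
opening: -0.001
grasp_force: 1.0
```

apply_moves(moves=[{"jaw": 0,"offset": [-12,0,0],"rot": [0,0,0]},{"jaw": 0,"offset": [-10,0,0],"rot": [0,0,0]},{"jaw": 0,"offset": [-10,0,0],"rot": [0,0,0]},{"jaw": 0,"offset": [-6,0,0],"rot": [0,0,0]},{"jaw": 0,"offset": [-4,0,0],"rot": [0,0,0]}])

```text
time_s: 5.2
eef_pos: [0.5022, -0.0925, 0.1121]
eef_rot: [-0.0, 0.774, 0.633, -0.0]
wrist_force: [0.2, 0.9, 1.1]
opening: -0.002
grasp_force: 0.7
```

apply_moves(moves=[{"jaw": 0,"offset": [-4,0,0],"rot": [0,0,0]},{"jaw": 0,"offset": [-3,0,0],"rot": [0,0,0]},{"jaw": 0,"offset": [-3,0,0],"rot": [0,0,0]},{"jaw": 0,"offset": [-2,0,0],"rot": [0,0,0]},{"jaw": 0,"offset": [0,0,0],"rot": [0,0,0]}])

```text
time_s: 5.82
eef_pos: [0.5002, -0.1044, 0.1123]
eef_rot: [0.0, 0.774, 0.633, -0.0]
wrist_force: [-0.7, 1.3, 0.1]
opening: 0.0
grasp_force: 0.0
```

apply_moves(moves=[{"jaw": 0,"offset": [-3,0,0],"rot": [0,0,0]},{"jaw": 0,"offset": [-2,0,0],"rot": [0,0,0]},{"jaw": 0,"offset": [-2,0,0],"rot": [0,0,0]},{"jaw": 0,"offset": [-1,0,0],"rot": [0,0,0]},{"jaw": 0,"offset": [0,0,0],"rot": [0,0,0]}])

```text
time_s: 6.45
eef_pos: [0.4991, -0.1096, 0.1123]
eef_rot: [-0.001, 0.774, 0.633, 0.002]
wrist_force: [4.1, 10.9, 1.0]
opening: -0.003
grasp_force: 6.0
```

apply_moves(moves=[{"jaw": 0,"offset": [10,0,0],"rot": [0,0,0]},{"jaw": 0,"offset": [10,0,-20],"rot": [0,0,0]},{"jaw": 0.3,"offset": [10,-5,-35],"rot": [0,0,0]},{"jaw": 0.6,"offset": [15,-10,-30],"rot": [0,0,0]},{"jaw": 0.6,"offset": [10,-10,-25],"rot": [0,0,0]}])

```text
time_s: 7.08
eef_pos: [0.4849, -0.0528, 0.2237]
eef_rot: [0.001, 0.774, 0.633, 0.0]
wrist_force: [-0.7, -0.3, -0.1]
opening: 0.6
grasp_force: 0.0
```

```bash
python3 - <<'E'
from h import *
im,P,T,K=shot('wrist');save('w2.png',im)
o=ctrl.get_obs();print(o['time_s'],un(o['eef_pos']).round(4),(UR.T@rot(o['eef_rot'])).round(3).tolist(),o['opening'])
Q=un(P)
for n in ['drawer_edge','ruler_mid','short_ruler','eraser']:
    for r in ctrl.outline_of('wrist',n)[:2]:
        q=Q[r['region']];q=q[~np.isnan(q[:,0])];print(n,round(r['score'],2),np.round(r['position']),np.percentile(q,[2,50,98],axis=0).round(3).tolist())
        if n=='ruler_mid': print(cv2.minAreaRect((q[abs(q[:,2]-.094)<.006,:2]*1000).astype(np.float32)))
q=Q.reshape(-1,3);s=(abs(q[:,2]-.148)<.005)&(q[:,0]<-.25)&(abs(q[:,1])<.1)
if s.any():print('edge',np.percentile(q[s],[2,50,98],axis=0).round(4))
E
```

```text
7.125 [-0.3361  0.0237  0.2269] [[1.0, 0.009, -0.001], [0.009, -1.0, -0.005], [-0.001, 0.005, -1.0]] 0.5962560112765801
drawer_edge 0.78 [293. 135.] [[-0.404, -0.126, 0.087], [-0.298, -0.01, 0.089], [-0.203, 0.125, 0.148]]
ruler_mid 0.76 [252. 107.] [[-0.371, 0.013, 0.093], [-0.276, 0.028, 0.095], [-0.204, 0.042, 0.096]]
((-289.6849365234375, 27.74106216430664), (177.3743896484375, 31.553192138671875), 1.0953155755996704)
ruler_mid 0.53 [395. 136.] [[-0.377, -0.105, 0.09], [-0.299, -0.09, 0.093], [-0.234, -0.077, 0.095]]
((-306.3614501953125, -92.13939666748047), (151.2167510986328, 31.491649627685547), 1.223301887512207)
short_ruler 0.85 [393. 136.] [[-0.378, -0.105, 0.089], [-0.299, -0.09, 0.093], [-0.234, -0.076, 0.095]]
short_ruler 0.75 [247. 108.] [[-0.37, 0.013, 0.093], [-0.276, 0.028, 0.095], [-0.204, 0.042, 0.096]]
eraser 0.97 [149. 136.] [[-0.328, 0.092, 0.093], [-0.299, 0.102, 0.101], [-0.274, 0.114, 0.102]]
eraser 0.31 [296. 137.] [[-0.404, -0.126, 0.087], [-0.298, -0.01, 0.089], [-0.203, 0.125, 0.148]]
edge [[-0.4112 -0.0959  0.1434]
 [-0.4036  0.0085  0.1482]
 [-0.3998  0.0635  0.1496]]
```

View pics/w2.png

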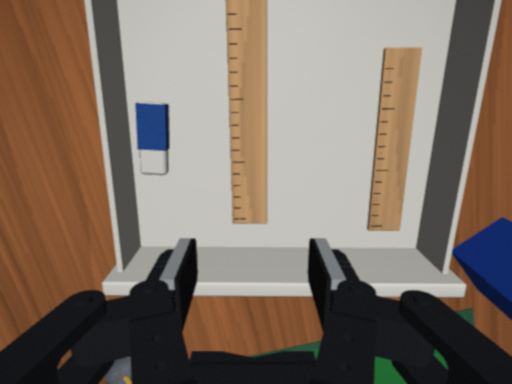

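The drawer is at its stop: the edge moved from -0.296 to -0.404. In the picture the long ruler runs under the top at column ~248, with its front end at row 223. The short ruler is at (395,140) and the eraser at (152,138). Descending onto the long ruler.

apply_moves(moves=[{"jaw": 0.6,"offset": [0,-3,35],"rot": [0,0,0.5]},{"jaw": 0.6,"offset": [0,0,40],"rot": [0,0,0.5]},{"jaw": 0.6,"offset": [0,0,35],"rot": [0,0,0.5]},{"jaw": 0.6,"offset": [0,0,17],"rot": [0,0,0]},{"jaw": 0.6,"offset": [0,0,0],"rot": [0,0,0]}])

```text
time_s: 7.95
eef_pos: [0.4808, -0.0523, 0.0937]
eef_rot: [-0.002, 0.782, 0.623, -0.001]
wrist_force: [-0.5, 0.5, 0.3]
opening: 0.602
grasp_force: 0.0
```

apply_moves(moves=[{"jaw": 0.6,"offset": [0,0,3],"rot": [0,0,0]},{"jaw": 0.6,"offset": [0,0,2],"rot": [0,0,0]},{"jaw": 0.6,"offset": [0,0,0],"rot": [0,0,0]},{"jaw": 0.6,"offset": [0,0,0],"rot": [0,0,0]},{"jaw": 0.6,"offset": [0,0,0],"rot": [0,0,0]}])

```text
time_s: 8.57
eef_pos: [0.4821, -0.0525, 0.0905]
eef_rot: [0.0, 0.782, 0.623, 0.0]
wrist_force: [0.6, -0.6, 0.3]
opening: 0.598
grasp_force: 0.0
```

```bash
python3 - <<'E'
from h import *
o=ctrl.get_obs();print(o['time_s'],un(o['eef_pos']).round(4),(UR.T@rot(o['eef_rot'])).round(3).tolist(),o['wrist_force'])
E
```

```text
8.575 [-0.3373  0.0272  0.0905] [[1.0, -0.018, -0.0], [-0.018, -1.0, -0.0], [-0.0, 0.0, -1.0]] [ 0.63587621 -0.57991388  0.29044324]
```

apply_moves(moves=[{"jaw": 0.6,"offset": [0,0,0],"rot": [0,0,-2.1]},{"jaw": 0,"offset": [0,0,0],"rot": [0,0,0]},{"jaw": 0,"offset": [0,0,0],"rot": [0,0,0]},{"jaw": 0,"offset": [0,0,0],"rot": [0,0,0]},{"jaw": 0,"offset": [0,0,0],"rot": [0,0,0]}])

```text
time_s: 9.2
eef_pos: [0.4821, -0.0524, 0.0907]
eef_rot: [0.0, 0.771, 0.637, 0.0]
wrist_force: [-1.9, 0.2, 5.7]
opening: 0.315
grasp_force: 58.9
```

apply_moves(moves=[{"jaw": 0,"offset": [0,0,-3],"rot": [0,0,0]},{"jaw": 0,"offset": [0.5,0,-17.3],"rot": [0,-3.6,0]},{"jaw": 0,"offset": [0.5,0,-17.3],"rot": [0,-3.6,0]},{"jaw": 0,"offset": [0.5,0,-17.3],"rot": [0,-3.6,0]},{"jaw": 0,"offset": [0,0,0],"rot": [0,0,0]}])

```text
time_s: 9.82
eef_pos: [0.4838, -0.047, 0.1458]
eef_rot: [0.061, 0.767, 0.635, -0.072]
wrist_force: [-0.5, 0.9, -0.6]
opening: 0.319
grasp_force: 59.1
```

apply_moves(moves=[{"jaw": 0,"offset": [0.5,0,-17.3],"rot": [0,-3.6,0]},{"jaw": 0,"offset": [0.5,0,-17.3],"rot": [0,-3.6,0]},{"jaw": 0,"offset": [0,0,0],"rot": [0,0,0]},{"jaw": 0,"offset": [0,0,0],"rot": [0,0,0]},{"jaw": 0,"offset": [0,0,0],"rot": [0,0,0]}])

```text
time_s: 10.45
eef_pos: [0.4838, -0.0399, 0.1775]
eef_rot: [0.099, 0.761, 0.629, -0.121]
wrist_force: [-0.1, 0.3, -0.1]
opening: 0.315
grasp_force: 59.2
```

```bash
python3 - <<'E'
from h import *
o=ctrl.get_obs();print(o['time_s'],un(o['eef_pos']).round(4),(UR.T@rot(o['eef_rot'])).round(3).tolist(),o['wrist_force'],o['torque'],o['q'].round(2))
im,P,T,K=shot('scene');Q=un(P)
for r in ctrl.outline_of('scene','ruler_mid')[:3]:
    q=Q[r['region']];q=q[~np.isnan(q[:,0])];print(round(r['score'],2),np.round(r['position']),np.percentile(q,[2,50,98],axis=0).round(3).tolist())
save('s3.png',cv2.resize(im[90:250,140:380],(720,480),interpolation=cv2.INTER_CUBIC))
E
```

```text
10.45 [-0.3246  0.0281  0.1775] [[0.951, 0.017, -0.308], [0.017, -1.0, -0.004], [-0.308, -0.002, -0.951]] [-0.12490351  0.34652992 -0.09090914] [ 0.07867963 -0.05180374  0.03057344] [-0.12  0.1   1.84 -0.33  1.24  0.18]
```

View pics/s3.png

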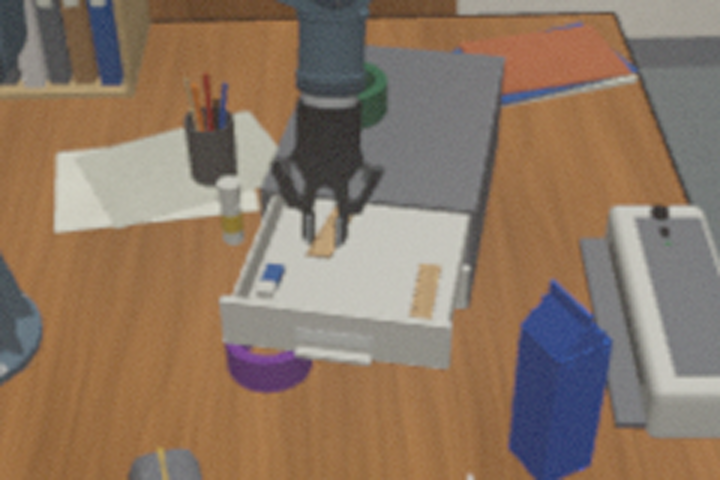

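The picture shows the ruler's front end at (325,245), raised between the fingers, with its back end still under the top; the short ruler and eraser haven't moved. Drawing it out along its own axis.

apply_moves(moves=[{"jaw": 0,"offset": [-20,0,0],"rot": [0,0,0]},{"jaw": 0,"offset": [-25,0,0],"rot": [0,0,0]},{"jaw": 0,"offset": [-25,0,0],"rot": [0,0,0]},{"jaw": 0,"offset": [-25,0,0],"rot": [0,0,0]},{"jaw": 0,"offset": [-20,0,0],"rot": [0,0,0]}])

```text
time_s: 11.18
eef_pos: [0.4635, -0.1479, 0.2141]
eef_rot: [0.1, 0.761, 0.629, -0.12]
wrist_force: [-0.2, 0.2, -0.8]
opening: 0.321
grasp_force: 59.1
```

apply_moves(moves=[{"jaw": 0,"offset": [-20,0,0],"rot": [0,0,0]},{"jaw": 0,"offset": [-20,0,0],"rot": [0,0,0]},{"jaw": 0,"offset": [-20,0,0],"rot": [0,0,0]},{"jaw": 0,"offset": [-10,0,0],"rot": [0,0,0]},{"jaw": 0,"offset": [0,0,0],"rot": [0,0,0]}])

```text
time_s: 11.8
eef_pos: [0.4513, -0.2126, 0.2356]
eef_rot: [0.1, 0.762, 0.629, -0.12]
wrist_force: [0.6, 0.5, -0.6]
opening: 0.317
grasp_force: 59.1
```

```bash
python3 - <<'E'
from h import *
o=ctrl.get_obs();print(o['time_s'],un(o['eef_pos']).round(4),(UR.T@rot(o['eef_rot'])).round(3).tolist(),o['wrist_force'],o['torque'],o['q'].round(2))
a=[]
for c in ['scene','top']:
    im,P,T,K=shot(c);Q=un(P)
    for r in ctrl.outline_of(c,'ruler_mid')[:3]:
        q=Q[r['region']];q=q[~np.isnan(q[:,0])];print(c,round(r['score'],2),np.round(r['position']),np.percentile(q,[2,50,98],axis=0).round(3).tolist())
    a.append(cv2.resize(im[90:290,140:340],(400,400),interpolation=cv2.INTER_CUBIC))
save('s4.png',np.hstack(a))
E
```

```text
11.8 [-0.5004  0.0245  0.2356] [[0.951, 0.017, -0.309], [0.016, -1.0, -0.005], [-0.309, 0.0, -0.951]] [ 0.59331331  0.48407509 -0.58423017] [ 0.15298822 -0.0453451  -0.04688331] [-0.49 -0.02  1.84 -0.32  1.24 -0.2 ]
scene 0.54 [238. 188.] [[-0.54, 0.01, 0.128], [-0.476, 0.031, 0.227], [-0.266, 0.07, 0.249]]
top 0.63 [216. 212.] [[-0.543, 0.009, 0.0], [-0.32, 0.027, 0.201], [-0.233, 0.061, 0.579]]
```

View pics/s4.png

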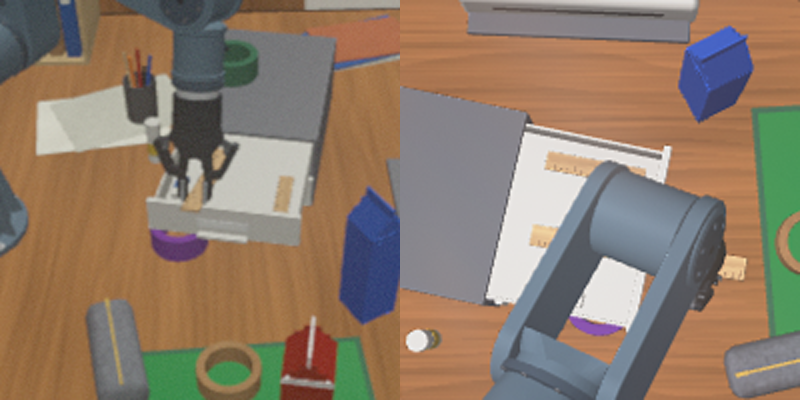

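The ruler's back end (top view crop, (540,235)) is clear of the unit's top edge, and nothing else has shifted. Lifting.

apply_moves(moves=[{"jaw": 0,"offset": [-12,0,-25],"rot": [0,0,0]},{"jaw": 0,"offset": [-14,0,-30],"rot": [0,0,0]},{"jaw": 0,"offset": [-12,0,-30],"rot": [0,0,0]},{"jaw": 0,"offset": [-10,0,-25],"rot": [0,0,0]},{"jaw": 0,"offset": [0,0,0],"rot": [0,0,0]}])

```text
time_s: 12.62
eef_pos: [0.4503, -0.2238, 0.3571]
eef_rot: [0.102, 0.761, 0.629, -0.12]
wrist_force: [0.2, -0.9, -1.6]
opening: 0.315
grasp_force: 59.2
```

apply_moves(moves=[{"jaw": 0,"offset": [0,0,0],"rot": [0,0,0]},{"jaw": 0,"offset": [0,0,0],"rot": [0,0,0]},{"jaw": 0,"offset": [0,0,0],"rot": [0,0,0]},{"jaw": 0,"offset": [0,0,0],"rot": [0,0,0]},{"jaw": 0,"offset": [0,0,0],"rot": [0,0,0]}])

```text
time_s: 13.25
eef_pos: [0.4492, -0.2237, 0.3549]
eef_rot: [0.1, 0.761, 0.629, -0.121]
wrist_force: [0.6, 0.2, 0.2]
opening: 0.318
grasp_force: 59.2
```

```bash
python3 - <<'E'
from h import *
o=ctrl.get_obs();print(o['time_s'],un(o['eef_pos']).round(4),o['wrist_force'],o['grasp_force'],abs(o['dq']).max())
for c in ['scene','top']:
    im,P,T,K=shot(c);Q=un(P)
    for n in ['ruler_mid','short_ruler','eraser']:
      for r in ctrl.outline_of(c,n)[:2]:
        q=Q[r['region']];q=q[~np.isnan(q[:,0])];print(c,n,round(r['score'],2),np.round(r['position']),np.percentile(q,[2,50,98],axis=0).round(3).tolist())
    if c=='scene': save('s5.png',cv2.resize(im[60:260,140:380],(720,600),interpolation=cv2.INTER_CUBIC))
E
```

```text
13.25 [-0.5116  0.0242  0.3549] [0.55790096 0.2412788  0.19961567] 59.22578036785126 0.0020586323812378936
scene ruler_mid 0.61 [253. 272.] [[-0.71, -0.105, -0.002], [-0.667, -0.057, 0.03], [-0.61, -0.007, 0.039]]
scene ruler_mid 0.56 [236. 161.] [[-0.552, -0.011, 0.122], [-0.504, 0.029, 0.354], [-0.199, 0.125, 0.399]]
scene short_ruler 0.72 [281. 187.] [[-0.336, -0.1, 0.087], [-0.29, -0.088, 0.09], [-0.244, -0.077, 0.094]]
scene eraser 0.56 [229. 181.] [[-0.334, 0.094, 0.083], [-0.306, 0.104, 0.096], [-0.276, 0.118, 0.1]]
top ruler_mid 0.83 [317. 216.] [[-0.582, -0.011, 0.001], [-0.524, 0.025, 0.362], [-0.256, 0.039, 0.372]]
top short_ruler 0.76 [219. 171.] [[-0.295, -0.105, 0.087], [-0.263, -0.09, 0.093], [-0.232, -0.076, 0.099]]
```

View pics/s5.png

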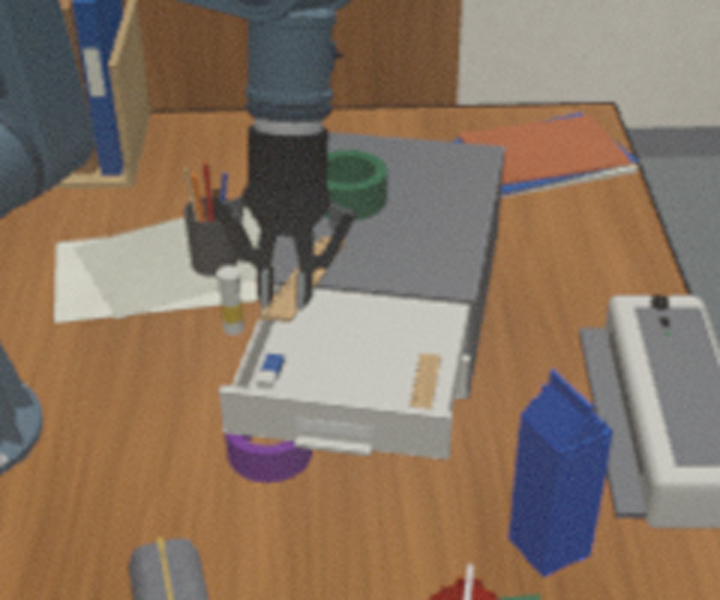

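The ruler is held still, with its front end at (280,310) in the picture. Both ends should be at about 0.27 m or higher. The short ruler (425,380) and the eraser (270,370) are still in the drawer.

```bash
python3 -c "
from bench import ctrl
print(ctrl.hand_in())"
```

```text
the job is handed in; nothing more can be done
None
```

I handed the job in at about 13 s: the drawer is at its stop, the long ruler is gripped and still with both ends at about 0.27 m or higher, and the short ruler and eraser are still in the drawer; no verdict came back.

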